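# Rack the microscope objectives by length

## Robot

A 7-joint arm with a two-finger parallel gripper is mounted at the origin on the work surface. World frame = base frame: x ahead of the robot, y to its left, z up, the work surface at z = 0. Lengths are in m, angles in rad, forces in N, time in s.
With the tool pointing down it reaches from about 0.4 to 0.9 m from the base axis. Payload 5.6 kg.
Tool frame: the origin (TCP) lies midway between the tips of the shut fingers; the grasp point (between the pads) lies 19 mm behind it; z points along the fingers, y is the line along which they close (so a half turn about z gives the same grasp; the last joint's range is limited). The gripper opens to 92 mm and grips with 3 to 60 N. Pads are 20 mm wide; open, the fingers measure 128 mm over their backs; the gripper's body (75 mm by 189 mm) begins 69 mm behind the grasp point.
Start: joints at [1.166, 0.468, -0.012, 1.603, 0.006, 1.071, -0.056], TCP at [0.23, -0.608, 0.194] pointing down, gripper open.
Joint ranges: [-2.53, 2.53], [-0.31, 2.02], [-1.57, 1.55], [0.28, 2.44], [-1.29, 4.43], [0.15, 1.84], [-2.92, 2.92]. Speed limits (rad/s): [2.57, 2.57, 3.14, 3.14, 3.14, 3.14, 3.14].

## Interface

Orientations are given as [roll, pitch, yaw] about the fixed x, y, z axes, in that order (R = Rz(yaw) Ry(pitch) Rx(roll)).
In Python, from rig import readout, imaging, env gives the robot as it stands.
- The arm moves only by the shell command python3 -m jog 'ROWS'. ROWS is JSON, a list of rows, each a list of 5 numbers: the finger opening in mm, from 0 to 91.9, then the shift along the world's x, y, z scaled (see below), then the turn about the world's z scaled (see below). A call has 1 to 8 rows; each row shifts and turns the commanded pose from where the row before left it; what a row does not reach is not made up. The controller multiplies each number of a shift by 2.5 cm and each number of a turn by 6 degrees. A row lasts 1/10 s, in which the tool goes at most 50 mm and 8.59 degrees, less where a joint would pass 70% of its speed; a pose out of reach is approached as far as the arm can. A call with a number of a shift or a turn outside -1 to 1 is refused whole. A call with a gripper value outside its range is refused whole. The fingers move at their own pace and stop on an object; the grip force is fixed at half the most. Time passes only in rows, so rows that do not move let the fingers close. It gives the time, the measured TCP pose, the force, the opening and the grip force at its end, in the units of the state.
- readout.state(): the state, without advancing time (a new reading comes with each control period).
- imaging.camera(name): name is "side" or "top"; returns (picture, depth): 400x640x3 uint8, blue, green, red; 400x640 float32, m along the optical axis (not along the pixel's ray), 0 where there is no reading.
- imaging.calibration(name): a dict with "camera_matrix" (3x3 intrinsics, pixels), "cam_to_world" (4x4, takes a point from camera to world coordinates). Camera axes: x right, y down, z forward; pixel columns grow to the right and rows downward; lengths in m; the calibration is good to about 2 mm. A picture is of the moment at which its call begins. calibration takes no time and is no camera call.
- env.sign_off(): hands the job in; it is judged then, once.
The state is a dict: "time_s": time; "joint_positions": joint angles; "joint_vel": joint speeds; "joint_efforts": joint torques, N m; "tool_pos": TCP position; "orientation": TCP orientation; "force": force on the tool from outside, world axes, zero at the start; "wrist_torque": the same for the moment, N m; "gripper_width": opening from 0.0 (shut) to 1.0 (fully open); "grip_force": force on a finger pad.
Only numpy, scipy, OpenCV 4.12 (cv2) and the standard library are available. Lean on these libraries where they do the work, as an engineer would, in place of code of your own. Each camera call takes 0.05 s, during which the arm holds its last target. There are 200 camera calls.

## Task

Line the four loose microscope objectives up on the storage rail in order of length, one standing lens-up and centred on each black rubber disc, with the longest next to the immersion-oil bottle and the shortest at the other end. They are delicate: keep them upright and set them down gently, never letting them drop, and leave the slide box and petri dish where they are.

Things in the scene. Friction and masses are not known exactly. Their poses are not given: they have to be found in the camera images.
- obj_a: the shortest objective: silver microscope objective, 33 mm tall in all, loose, standing upright on its flat mounting end, lens up. Round barrel 36 mm across from the foot up to 21 mm, then a 12 mm nose tapering to 27 mm across. Origin at the centre of its underside, z up along its axis
- obj_b: the second shortest objective: silver microscope objective, 47 mm tall in all, loose, standing upright on its flat mounting end, lens up. Round barrel 36 mm across from the foot up to 35 mm, then a 12 mm nose tapering to 23 mm across. Origin at the centre of its underside, z up along its axis
- obj_c: the second longest objective: silver microscope objective, 61 mm tall in all, loose, standing upright on its flat mounting end, lens up. Round barrel 36 mm across from the foot up to 49 mm, then a 12 mm nose tapering to 19 mm across. Origin at the centre of its underside, z up along its axis
- obj_d: the longest objective: silver microscope objective, 75 mm tall in all, loose, standing upright on its flat mounting end, lens up. Round barrel 36 mm across from the foot up to 63 mm, then a 12 mm nose tapering to 15 mm across. Origin at the centre of its underside, z up along its axis
- rail: fixed aluminium storage rail, a flat bar 290 mm long (its y axis), 60 mm wide (its x axis), 12 mm high; origin at centre of underside on the bench. Along its centre line are four black rubber discs, 44 mm across and flush with the top, centred at y = -105, -35, +35 and +105 mm in its frame
- oil_bottle: immersion-oil bottle: amber glass with a black cap on a square black foot, 50 x 50 mm, 74 mm high, fixed, in line with the rail, centred 185 mm from the rail's centre beyond one of its two ends (y = +185 or -185 mm in the rail's frame, it changes between starts); origin at centre of underside. A low fixed block of lens paper, 50 x 50 x 18 mm, sits beyond the other end
- slide_box: closed blue plastic slide box, 85 x 130 x 32.5 mm, loose bystander; origin at centre of underside
- petri_dish: covered clear glass petri dish, 92 mm across, 16 mm high, loose bystander; origin at centre of underside

How it is judged:
At the end, for the whole second after the job is handed in: Each objective stands upright (within 0.1 rad) on the rail, within 12 mm along and 12 mm across of the centre of its disc, ordered by length with the longest on the disc nearest the oil bottle and the shortest on the farthest; all released and at rest (((y of oil_bottle in the frame of rail above 0 m and y of obj_a in the frame of rail between -0.117 and -0.093 m and y of obj_b in the frame of rail between -0.047 and -0.023 m and y of obj_c in the frame of rail between 0.023 and 0.047 m and y of obj_d in the frame of rail between 0.093 and 0.117 m) or (y of oil_bottle in the frame of rail below 0 m and y of obj_a in the frame of rail between 0.093 and 0.117 m and y of obj_b in the frame of rail between 0.023 and 0.047 m and y of obj_c in the frame of rail between -0.047 and -0.023 m and y of obj_d in the frame of rail between -0.117 and -0.093 m)) and x of obj_a in the frame of rail between -0.012 and 0.012 m and z of obj_a in the frame of rail between 0.008 and 0.016 m and angle between each of obj_a, obj_b, obj_c, obj_d's own z axis and vertical below 0.1 rad and linear speed of each of obj_a, obj_b, obj_c, obj_d below 0.02 m/s and contact force between each of obj_a, obj_b, obj_c, obj_d and the fingers below 0.05 N and x of obj_b in the frame of rail between -0.012 and 0.012 m and z of obj_b in the frame of rail between 0.008 and 0.016 m and x of obj_c in the frame of rail between -0.012 and 0.012 m and z of obj_c in the frame of rail between 0.008 and 0.016 m and x of obj_d in the frame of rail between -0.012 and 0.012 m and z of obj_d in the frame of rail between 0.008 and 0.016 m); the robot touches nothing.
It fails at once if an objective is tipped more than about 35 degrees (angle between any of obj_a, obj_b, obj_c, obj_d's own z axis and vertical above 0.6 rad).
It fails at once if an objective is dropped or flung (moving faster than 0.5 m/s, about a 13 mm fall, while the fingers do not hold it) ((linear speed of obj_a above 0.5 m/s and contact force between obj_a and the fingers below 0.05 N) or (linear speed of obj_b above 0.5 m/s and contact force between obj_b and the fingers below 0.05 N) or (linear speed of obj_c above 0.5 m/s and contact force between obj_c and the fingers below 0.05 N) or (linear speed of obj_d above 0.5 m/s and contact force between obj_d and the fingers below 0.05 N)).
It fails at once if the slide box or petri dish is shifted by more than 15 mm (distance of any of slide_box, petri_dish from where it was at the start of the episode above 0.015 m).
It also fails if it takes over 96 s, if anything falls off the work surface, if the arm or the gripper's body presses on something with over 40 N, if the wrist force passes 120 N, or if a joint passes its speed limit or range.

## Working session

There is one attempt and no reset: what is moved stays moved. The work goes in short steps, Python scripts to look and compute and a shell command to move; the robot and the scene stay as the last step left them, time stands still between calls to the robot, and variables do not carry over. Pictures are saved under pics/ and viewed, at most 14 in all, crops included, and the job is handed in when it is done.

```bash
ls; mkdir -p pics
python3 - <<'E'
from rig import readout, imaging
import cv2, numpy as np
s=readout.state(); print({k:np.round(v,3).tolist() for k,v in s.items()})
for n in ("top","side"):
    p,d=imaging.camera(n); cv2.imwrite(f"pics/{n}0.png",p); np.save(f"pics/{n}0.npy",d)
    c=imaging.calibration(n); print(n,np.round(c["camera_matrix"],1).tolist(),np.round(c["cam_to_world"],3).tolist())
E
```

```text
pics
{'time_s': 0.0, 'joint_positions': [1.166, 0.468, -0.012, 1.604, 0.006, 1.071, -0.056], 'joint_vel': [-0.0, 0.002, -0.0, -0.001, -0.001, -0.0, -0.0], 'joint_efforts': [-0.0, -52.058, -0.013, -24.375, -0.057, 0.017, 0.0], 'tool_pos': [0.23, -0.607, 0.193], 'orientation': [-3.14, 0.0, 0.362], 'force': [-0.854, 0.293, 0.048], 'wrist_torque': [0.021, 0.017, 0.004], 'grip_force': 0.0, 'gripper_width': 1.003}
top [[425.8, 0.0, 322.4], [0.0, 425.8, 193.5], [0.0, 0.0, 1.0]] [[-0.025, -0.994, 0.108, 0.427], [-0.999, 0.027, 0.019, -0.024], [-0.022, -0.107, -0.994, 0.925], [0.0, 0.0, 0.0, 1.0]]
side [[488.5, 0.0, 326.6], [0.0, 488.5, 206.0], [0.0, 0.0, 1.0]] [[-0.707, -0.413, 0.575, -0.075], [-0.707, 0.438, -0.555, 0.572], [-0.022, -0.799, -0.601, 0.686], [0.0, 0.0, 0.0, 1.0]]
```

View pics/top0.png

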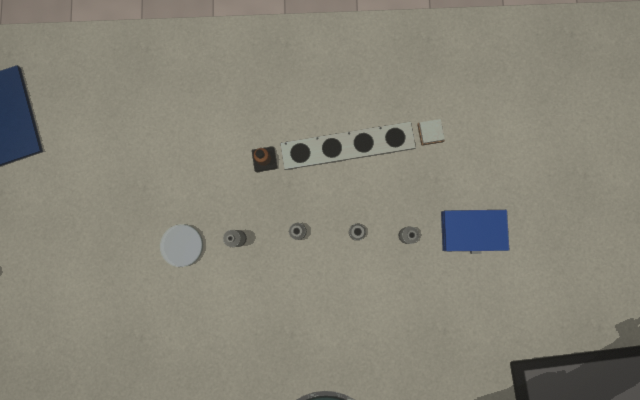

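View pics/side0.png

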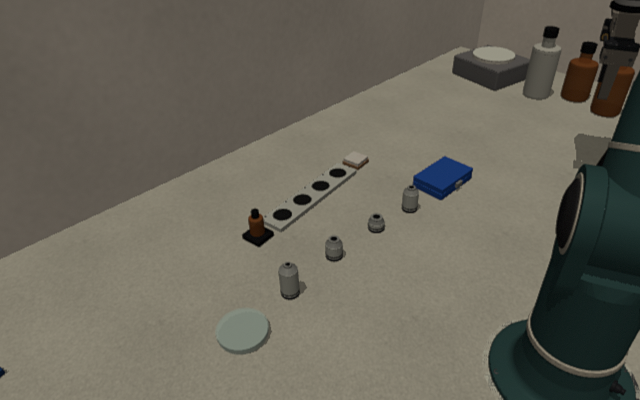

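The top view shows the bottle at (264,158), with discs at (300,153), (332,148), (364,143) and (395,138). The objectives are at (234,238) d, (298,231) b, (357,232) a and (410,235) c. The dish is at (181,246) and the slide box at (476,230). The side view confirms the lengths: 75, 47, 33 and 61 mm from left to right.

```bash
cat > h.py <<'E'
import numpy as np, cv2
from rig import imaging, readout
def ray(n,uv,z):
    c=imaging.calibration(n); K=np.array(c["camera_matrix"]);T=np.array(c["cam_to_world"])
    d=T[:3,:3]@np.linalg.inv(K)@np.array([*uv,1.]); return T[:3,3]+d*(z-T[2,3])/d[2]
def cloud(n,d):
    c=imaging.calibration(n); K=np.array(c["camera_matrix"]);T=np.array(c["cam_to_world"])
    v,u=np.indices(d.shape); P=np.stack([u,v,np.ones_like(u)],-1)@np.linalg.inv(K).T*d[...,None]
    return P@T[:3,:3].T+T[:3,3]
def objs(n,d,seeds,zmin=0.006):
    "centre of tip points around approx xy seeds (x,y,top z)"
    P=cloud(n,d).reshape(-1,3); P=P[d.ravel()>0]
    for k,(x,y,zt) in seeds.items():
        Q=P[(np.hypot(P[:,0]-x,P[:,1]-y)<.03)&(P[:,2]>zmin)]
        T=Q[(abs(Q[:,2]-zt)<.005)]
        mid=lambda A:np.round((A[:,:2].min(0)+A[:,:2].max(0))/2,4) if len(A) else None
        print(n,k,len(Q),"zmax %.4f"%Q[:,2].max() if len(Q) else "", "tip",len(T),np.round(T[:,:2].mean(0),4) if len(T) else None,"mid",mid(T))
def discs(n,img,pix):
    g=img.max(2); m=((g<50)*255).astype(np.uint8)
    cs,_=cv2.findContours(m,cv2.RETR_EXTERNAL,cv2.CHAIN_APPROX_NONE); out=[]
    for p in pix:
        for c in cs:
            if 60<cv2.contourArea(c)<800 and cv2.pointPolygonTest(c,p,False)>0:
                out.append(ray(n,cv2.fitEllipse(c)[0],.012)[:2])
    return np.array(out)
E
python3 - <<'E'
from h import *
H=dict(d=.075,b=.047,a=.033,c=.061)
px=dict(d=(234,238),b=(298,231),a=(357,232),c=(410,235)); sd={k:(*ray("top",px[k],H[k])[:2],H[k]) for k in H}
for n,dp in (("top",[(300,153),(332,148),(364,143),(395,138)]),("side",[(283,214),(302,199),(320,185),(338,173)])):
    im=cv2.imread(f"pics/{n}0.png"); d=np.load(f"pics/{n}0.npy")
    D=discs(n,im,dp); print(n,np.round(D,4).tolist(),"yaw",np.arctan2(*(D[0]-D[-1])[::-1])-np.pi/2 if len(D)>1 else "")
    objs(n,d,sd)
im=cv2.imread("pics/top0.png")[210:260,215:430]; cv2.imwrite("pics/c0.png",cv2.resize(im,None,fx=3.7,fy=3.7,interpolation=cv2.INTER_NEAREST))
print({k:np.round(v,4) for k,v in sd.items()})
E
```

```text
top [[0.6174, 0.0401], [0.6269, -0.0292], [0.6364, -0.0984], [0.6457, -0.168]] yaw 0.1352581067562939
top d 328 zmax 0.0785 tip 59 [0.4354 0.1787] mid [0.4363 0.1794]
top b 244 zmax 0.0501 tip 112 [0.4472 0.0474] mid [0.4465 0.0469]
top a 231 zmax 0.0368 tip 137 [ 0.4424 -0.078 ] mid [ 0.4425 -0.0777]
top c 293 zmax 0.0654 tip 87 [ 0.4324 -0.1841] mid [ 0.4332 -0.1846]
side [[0.62, 0.0402], [0.6294, -0.0285], [0.6395, -0.0985], [0.6486, -0.1676]] yaw 0.13679116871253227
side d 635 zmax 0.0770 tip 56 [0.4357 0.1815] mid [0.4346 0.1813]
side b 370 zmax 0.0486 tip 89 [0.4469 0.0514] mid [0.448  0.0497]
side a 248 zmax 0.0359 tip 100 [ 0.4426 -0.0742] mid [ 0.4434 -0.0742]
side c 374 zmax 0.0624 tip 51 [ 0.4332 -0.182 ] mid [ 0.4332 -0.1813]
{'d': array([0.4351, 0.1705, 0.075 ]), 'b': array([0.4463, 0.0446, 0.047 ]), 'a': array([ 0.4414, -0.0774,  0.033 ]), 'c': array([ 0.4322, -0.182 ,  0.061 ])}
```

View pics/c0.png

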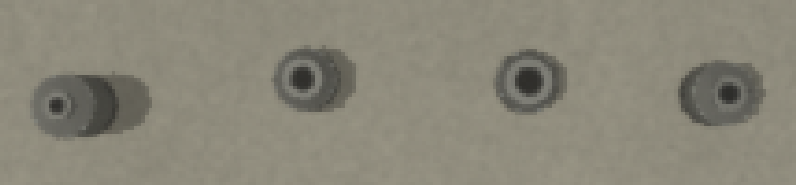

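```bash
python3 -m jog '[[80,0.5,1,0,0.8],[80,0.5,1,0,0.8],[80,0.5,1,0,0.8],[80,0.5,1,0,0.8],[80,0.5,1,0,0.8],[80,0.5,1,0,0.8],[80,0.5,1,0,0.8],[80,0.5,1,0,0.8]]'; python3 -m jog '[[80,0.5,1,0,0.8],[80,0.5,1,0,0.8],[80,0.5,1,0,0.8],[80,0.5,1,0,0.8],[80,0.5,1,0,0.8],[80,0.5,1,0,0.8],[80,0.5,1,0,0.8],[80,0,0,0,0]]'
```

```text
time_s: 0.9
tool_pos: [0.3303, -0.4066, 0.1933]
orientation: [-3.141, -0.0, 1.036]
force: [-0.2, -0.3, -0.1]
gripper_width: 0.871
grip_force: 0.0
time_s: 1.7
tool_pos: [0.4195, -0.2284, 0.1938]
orientation: [3.14, -0.001, 1.629]
force: [-1.0, 0.1, 0.4]
gripper_width: 0.871
grip_force: 0.0
```

```bash
python3 -m jog '[[80,0.27,0.91,0,0.37],[80,0.27,0.91,0,0.37],[80,0,0,-1,0],[80,0,0,-1,0],[80,0,0,-1,0],[80,0,0,-0.8,0],[80,0,0,0,0]]'
python3 - <<'E'
from h import *
p,d=imaging.camera("side"); cv2.imwrite("pics/s1.png",cv2.resize(p[80:300,280:520],None,fx=2.5,fy=2.5))
E
```

```text
time_s: 2.4
tool_pos: [0.4293, -0.1854, 0.0965]
orientation: [-3.137, -0.003, 1.698]
force: [-0.5, -0.6, -0.2]
gripper_width: 0.87
grip_force: 0.0
```

View pics/s1.png

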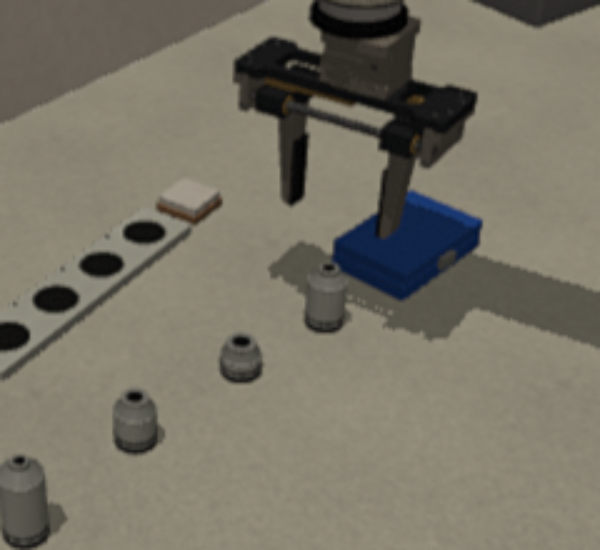

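The fingers (crop (292,200) and (388,235)) straddle c at (325,295) and are clear of the box. I'll descend and grip.

```bash
python3 -m jog '[[80,0.15,0.1,-1,0.08],[80,0,0,-1,0],[80,0,0,-0.8,0],[80,0,0,-0.4,0],[80,0,0,0,0],[34,0,0,0,0],[34,0,0,0,0],[34,0,0,0,0]]';python3 -m jog '[[30,0,0,0,0],[30,0,0,0,0],[30,0,0,0,0],[30,0,0,0,0]]'
```

```text
time_s: 3.25
tool_pos: [0.4355, -0.1853, 0.0196]
orientation: [3.14, 0.001, 1.704]
force: [-1.1, 0.3, 0.5]
gripper_width: 0.633
grip_force: 0.0
time_s: 3.65
tool_pos: [0.4346, -0.1851, 0.0187]
orientation: [-3.141, 0.0, 1.704]
force: [-0.7, -0.2, 2.9]
gripper_width: 0.381
grip_force: 30.0
```

```bash
python3 -m jog '[[30,0,0,0.8,0],[30,0,0,0.8,0],[30,0,0,0.8,0],[30,0.5,0.4,0,0],[30,0.9,0.7,0,0],[30,0.9,0.7,0,0],[30,0.9,0.7,0,0],[30,0.9,0.7,0,0]]';python3 -m jog '[[30,0.9,0.7,0,0],[30,0.9,0.7,0,0],[30,0.9,0.7,0,0],[30,0.7,0.6,0,0],[30,0.24,0.26,0,0],[30,0,0,0,0],[30,0,0,0,0]]'
```

```text
time_s: 4.45
tool_pos: [0.5376, -0.1042, 0.078]
orientation: [-3.141, -0.0, 1.704]
force: [-1.1, -0.7, -2.7]
gripper_width: 0.38
grip_force: 30.0
time_s: 5.15
tool_pos: [0.627, -0.032, 0.0779]
orientation: [-3.14, 0.001, 1.704]
force: [-0.6, 0.3, -2.3]
gripper_width: 0.382
grip_force: 30.0
```

```bash
python3 -m jog '[[30,0.03,0.05,-0.6,0],[30,0,0,-0.6,0],[30,0,0,-0.4,0],[30,0,0,-0.1,0],[30,0,0,0,0],[30,0,0,-0.06,0],[30,0,0,-0.06,0],[30,0,0,0,0]]'
```

```text
time_s: 5.95
tool_pos: [0.6292, -0.0297, 0.0333]
orientation: [3.141, 0.0, 1.704]
force: [0.3, -1.2, -2.8]
gripper_width: 0.379
grip_force: 30.0
```

```bash
python3 -m jog '[[30,0,0,-0.05,0],[30,0,0,-0.05,0],[30,0,0,0,0]]';python3 -m jog '[[30,0,0,-0.05,0],[30,0,0,0,0]]'
```

```text
time_s: 6.25
tool_pos: [0.6292, -0.0297, 0.0309]
orientation: [3.141, 0.0, 1.704]
force: [-0.1, -0.0, -1.1]
gripper_width: 0.38
grip_force: 30.0
time_s: 6.45
tool_pos: [0.6292, -0.0298, 0.0307]
orientation: [3.141, 0.001, 1.704]
force: [-2.8, -0.3, 7.3]
gripper_width: 0.376
grip_force: 30.0
```

```bash
python3 -m jog '[[50,0,0,0,0],[70,0,0,0,0],[80,0,0,0,0],[80,0,0,0.6,0],[80,0,0,1,0],[80,0,0,1,0],[80,0,0,1,0],[80,-0.8,0.4,0,0]]';python3 -m jog '[[80,-0.9,0.4,0,0],[80,-0.9,0.4,0,0],[80,-0.9,0.4,0,0],[80,-0.9,0.4,0,0],[80,-0.9,0.4,0,0],[80,-0.9,0.4,0,0],[80,-0.8,0.3,0,0],[80,0,0,0,0]]'
python3 - <<'E'
from h import *
H=dict(d=.075,b=.047,a=.033)
for n in("top","side"):
    p,d=imaging.camera(n); cv2.imwrite(f"pics/{n}2.png",p)
    objs(n,d,dict(d=(.4355,.18,.075),b=(.4472,.049,.047),a=(.4426,-.076,.033),c=(.628,-.029,.073)),zmin=.02)
E
```

```text
time_s: 7.25
tool_pos: [0.6135, -0.0208, 0.1242]
orientation: [3.132, 0.002, 1.702]
force: [0.6, -0.1, -0.1]
gripper_width: 0.871
grip_force: 0.0
time_s: 8.05
tool_pos: [0.4521, 0.0487, 0.1202]
orientation: [-3.141, 0.001, 1.707]
force: [1.1, 0.4, -0.6]
gripper_width: 0.869
grip_force: 0.0
top d 0  tip 0 None mid None
top b 2888 zmax 0.5631 tip 0 None mid None
top a 210 zmax 0.0362 tip 139 [ 0.4431 -0.0782] mid [ 0.4435 -0.0786]
top c 290 zmax 0.0769 tip 83 [ 0.6262 -0.0298] mid [ 0.6256 -0.0303]
side d 536 zmax 0.0771 tip 60 [0.4353 0.1818] mid [0.4359 0.1814]
side b 1574 zmax 0.4338 tip 89 [0.4468 0.0515] mid [0.4477 0.0507]
side a 164 zmax 0.0349 tip 100 [ 0.4427 -0.0747] mid [ 0.4429 -0.0765]
side c 298 zmax 0.0745 tip 47 [ 0.6266 -0.0253] mid [ 0.6275 -0.0256]
```

View pics/side2.png

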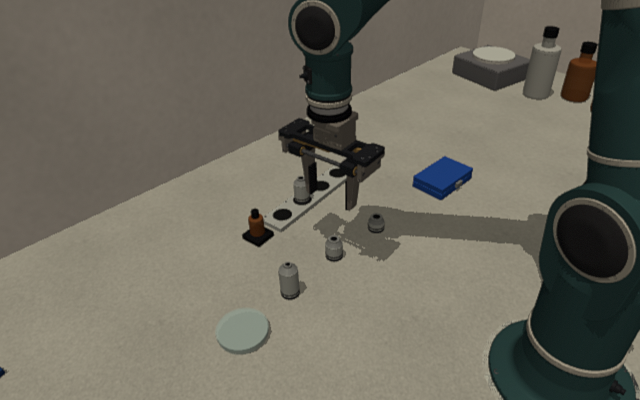

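Objective c stands at (302,190) on its disc, within about 2 mm of centre. The gripper is above b at (334,248).

```bash
python3 -m jog '[[80,-0.18,0.03,-1,0],[80,0,0,-1,0],[80,0,0,-1,0],[80,0,0,-0.8,0],[80,0,0,-0.5,0],[80,0,0,-0.1,0],[30,0,0,0,0],[30,0,0,0,0]]';python3 -m jog '[[30,0,0,0,0],[30,0,0,0,0],[30,0,0,0,0],[30,0,0,0,0],[30,0,0,0,0]]'
```

```text
time_s: 8.95
tool_pos: [0.4505, 0.0487, 0.0101]
orientation: [3.14, 0.0, 1.704]
force: [0.2, -0.6, 1.0]
gripper_width: 0.718
grip_force: 0.0
time_s: 9.45
tool_pos: [0.4496, 0.0485, 0.0096]
orientation: [3.142, 0.0, 1.704]
force: [-0.7, -0.6, 3.7]
gripper_width: 0.372
grip_force: 30.0
```

```bash
python3 -m jog '[[30,0,0,0.8,0],[30,0,0,1,0],[30,0,0,1,0],[30,0,0,0.4,0],[30,0.5,-0.4,0,0],[30,0.9,-0.7,0,0],[30,0.9,-0.7,0,0],[30,0.9,-0.7,0,0]]';python3 -m jog '[[30,0.9,-0.7,0,0],[30,0.9,-0.7,0,0],[30,0.9,-0.7,0,0],[30,0.9,-0.7,0,0],[30,0.64,-0.52,0,0],[30,0.1,-0.1,0,0],[30,0,0,0,0]]'
```

```text
time_s: 10.25
tool_pos: [0.5303, -0.0159, 0.0877]
orientation: [-3.14, 0.0, 1.704]
force: [0.8, 0.8, -1.2]
gripper_width: 0.372
grip_force: 30.0
time_s: 10.95
tool_pos: [0.6372, -0.1003, 0.0872]
orientation: [-3.139, -0.001, 1.703]
force: [0.1, 0.9, -2.1]
gripper_width: 0.374
grip_force: 30.0
```

```bash
python3 -m jog '[[30,0.02,0.03,-0.8,0],[30,0,0,-0.8,0],[30,0,0,-0.5,0],[30,0,0,-0.2,0],[30,0,0,-0.1,0],[30,0,0,-0.05,0],[30,0,0,-0.05,0],[30,0,0,0,0]]';python3 -m jog '[[30,0,0,-0.04,0],[30,0,0,-0.04,0],[30,0,0,0,0]]'
```

```text
time_s: 11.75
tool_pos: [0.6389, -0.0987, 0.0274]
orientation: [3.141, 0.0, 1.704]
force: [-0.2, 0.8, -1.7]
gripper_width: 0.371
grip_force: 30.0
time_s: 12.05
tool_pos: [0.6385, -0.0987, 0.0248]
orientation: [-3.142, 0.0, 1.704]
force: [0.5, 0.8, -0.8]
gripper_width: 0.37
grip_force: 30.0
```

```bash
python3 -m jog '[[30,0,0,-0.05,0],[30,0,0,-0.04,0],[30,0,0,0,0]]';python3 -m jog '[[30,0,0,-0.04,0],[30,0,0,0,0]]'
```

```text
time_s: 12.35
tool_pos: [0.6384, -0.0987, 0.0224]
orientation: [-3.141, -0.0, 1.704]
force: [-0.4, -0.1, -1.5]
gripper_width: 0.374
grip_force: 30.0
time_s: 12.55
tool_pos: [0.6386, -0.0987, 0.0217]
orientation: [3.141, 0.0, 1.704]
force: [-1.0, 0.2, -0.5]
gripper_width: 0.373
grip_force: 30.0
```

```bash
python3 -m jog '[[30,0,0,-0.03,0],[30,0,0,0,0],[50,0,0,0,0],[70,0,0,0,0],[80,0,0,0,0],[80,0,0,0.6,0],[80,0,0,1,0],[80,0,0,1,0]]';python3 -m jog '[[80,0,0,1,0],[80,-0.9,0.1,0.4,0],[80,-1,0.1,0,0],[80,-1,0.1,0,0],[80,-1,0.1,0,0],[80,-1,0.1,0,0],[80,-1,0.1,0,0],[80,-1,0.1,0,0]]';python3 -m jog '[[80,-0.9,0.1,0,0],[80,0,0,0,0],[80,0,0,0,0]]'
python3 - <<'E'
from h import *
for n in("top","side"):
    p,d=imaging.camera(n)
    objs(n,d,dict(d=(.4355,.18,.075),a=(.4426,-.076,.033),c=(.628,-.029,.073),b=(.638,-.0985,.059)),zmin=.02)
E
```

```text
time_s: 13.35
tool_pos: [0.6385, -0.0985, 0.0872]
orientation: [-3.141, -0.0, 1.704]
force: [0.2, -0.1, 0.7]
gripper_width: 0.863
grip_force: 0.0
time_s: 14.15
tool_pos: [0.4654, -0.081, 0.1218]
orientation: [3.14, 0.001, 1.705]
force: [-0.1, 0.0, 0.0]
gripper_width: 0.87
grip_force: 0.0
time_s: 14.45
tool_pos: [0.4447, -0.079, 0.1219]
orientation: [3.139, 0.001, 1.704]
force: [1.2, -0.4, 0.1]
gripper_width: 0.871
grip_force: 0.0
top d 309 zmax 0.0776 tip 56 [0.435 0.178] mid [0.4343 0.1784]
top a 3227 zmax 0.5621 tip 0 None mid None
top c 288 zmax 0.0782 tip 79 [ 0.6263 -0.0295] mid [ 0.6258 -0.0293]
top b 261 zmax 0.0629 tip 107 [ 0.6366 -0.098 ] mid [ 0.6363 -0.0973]
side d 537 zmax 0.0763 tip 63 [0.4352 0.1819] mid [0.4352 0.1814]
side a 957 zmax 0.4467 tip 96 [ 0.4425 -0.0748] mid [ 0.4426 -0.0754]
side c 351 zmax 0.0767 tip 45 [ 0.6268 -0.0265] mid [ 0.628  -0.0266]
side b 250 zmax 0.0614 tip 52 [ 0.6373 -0.0952] mid [ 0.6383 -0.0974]
```

```bash
python3 -m jog '[[80,0,0.08,-1,0],[80,0,0,-1,0],[80,0,0,-1,0],[80,0,0,-0.8,0],[80,0,0,-0.5,0],[80,0,0,-0.2,0],[80,0,0,0,0],[80,0,0,0,0]]'
```

```text
time_s: 15.35
tool_pos: [0.4443, -0.0767, 0.0089]
orientation: [3.14, 0.0, 1.704]
force: [0.4, -0.0, -0.2]
gripper_width: 0.871
grip_force: 0.0
```

```bash
python3 -m jog '[[80,0,0,-0.2,0],[80,0,0,0,0],[30,0,0,0,0],[30,0,0,0,0],[30,0,0,0,0],[30,0,0,0,0],[30,0,0,0,0],[30,0,0,0,0]]';python3 -m jog '[[30,0,0,0,0],[30,0,0,0,0]]'
```

```text
time_s: 16.15
tool_pos: [0.4436, -0.0767, 0.0034]
orientation: [3.142, 0.0, 1.704]
force: [-0.5, 0.3, -0.0]
gripper_width: 0.373
grip_force: 0.0
time_s: 16.35
tool_pos: [0.4436, -0.0767, 0.0033]
orientation: [3.141, 0.0, 1.704]
force: [0.4, -0.0, 0.1]
gripper_width: 0.329
grip_force: 5.7
```

```bash
python3 -m jog '[[30,0,0,0,0],[30,0,0,0,0]]'
python3 - <<'E'
from h import *
for n in("top","side"):
    p,d=imaging.camera(n)
    if n=="side": cv2.imwrite("pics/s3.png",cv2.resize(p[120:270,300:460],None,fx=4,fy=4))
E
```

```text
time_s: 16.55
tool_pos: [0.4435, -0.0767, 0.0033]
orientation: [3.142, 0.0, 1.704]
force: [-0.1, 0.3, -1.0]
gripper_width: 0.327
grip_force: 5.6
```

View pics/s3.png

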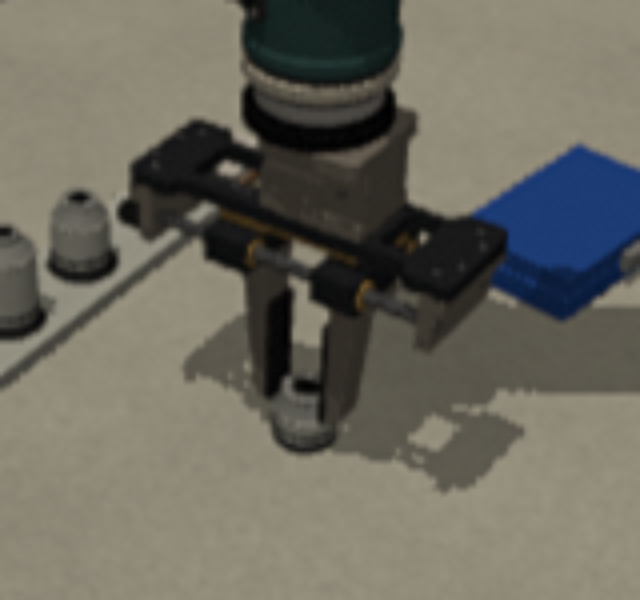

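The fingers straddle a at (305,420), but the width reads 30 mm at only 5.6 N, so I'm checking what they actually hold.

Run:
```python
from h import *
p,d=imaging.camera("side"); P=cloud("side",d).reshape(-1,3)
objs("side",d,dict(a=(.443,-.0765,.033)),zmin=.003)
Q=P[(np.hypot(P[:,0]-.4436,P[:,1]+.0767)<.06)&(P[:,2]>.003)&(P[:,2]<.08)]
c,s=np.cos(.133),np.sin(.133)  # rail x axis, closing line
u=(Q[:,0]-.4436)*c+(Q[:,1]+.0767)*s; v=-(Q[:,0]-.4436)*s+(Q[:,1]+.0767)*c
for z in np.arange(.004,.07,.004):
    m=abs(Q[:,2]-z)<.002
    if m.any(): print("%.3f"%z,"u",sorted(set(np.round(u[m]*1000/3).astype(int)*3)),"vmax",np.round(v[m].max()*1000))
```

```text
side a 1226 zmax 0.4753 tip 143 [ 0.4432 -0.0714] mid [ 0.442 -0.074]
0.004 u [np.int64(-54), np.int64(-18), np.int64(-15), np.int64(-12), np.int64(-6), np.int64(-3), np.int64(0), np.int64(6), np.int64(12), np.int64(27), np.int64(36), np.int64(39)] vmax 30.0
0.008 u [np.int64(-18), np.int64(-15), np.int64(-12), np.int64(-9), np.int64(-6), np.int64(-3), np.int64(0), np.int64(3), np.int64(9), np.int64(12)] vmax 19.0
0.012 u [np.int64(-18), np.int64(-15), np.int64(-12), np.int64(-9), np.int64(-6), np.int64(-3), np.int64(0), np.int64(3), np.int64(6), np.int64(12)] vmax 19.0
0.016 u [np.int64(-18), np.int64(-15), np.int64(-12), np.int64(-9), np.int64(-6), np.int64(-3), np.int64(0), np.int64(3), np.int64(6), np.int64(9), np.int64(12)] vmax 20.0
0.020 u [np.int64(-15), np.int64(-12), np.int64(-9), np.int64(-6), np.int64(-3), np.int64(0), np.int64(3), np.int64(6), np.int64(9), np.int64(12), np.int64(18)] vmax 19.0
0.024 u [np.int64(-24), np.int64(-21), np.int64(-18), np.int64(-15), np.int64(-12), np.int64(-9), np.int64(-6), np.int64(-3), np.int64(0), np.int64(3), np.int64(6), np.int64(9), np
[... 1639 characters left out ...]
int64(-21), np.int64(-18), np.int64(-15), np.int64(15), np.int64(18), np.int64(21), np.int64(24), np.int64(27), np.int64(30)] vmax 15.0
0.060 u [np.int64(-30), np.int64(-27), np.int64(-24), np.int64(-21), np.int64(-18), np.int64(-15), np.int64(15), np.int64(18), np.int64(21), np.int64(24), np.int64(27), np.int64(30)] vmax 14.0
0.064 u [np.int64(-30), np.int64(-27), np.int64(-21), np.int64(-18), np.int64(-15), np.int64(-12), np.int64(15), np.int64(18), np.int64(21), np.int64(27), np.int64(30)] vmax 14.0
0.068 u [np.int64(-30), np.int64(-27), np.int64(-24), np.int64(-21), np.int64(-18), np.int64(-15), np.int64(15), np.int64(18), np.int64(21), np.int64(24), np.int64(27), np.int64(30)] vmax 15.0
```

The depth data show the fingertips end about 22 mm above the bench, roughly 19 mm above the reported TCP, so the pads are on the tapered nose. I'll open slightly, go lower while watching the force, and grip the barrel.

```bash
python3 -m jog '[[55,0,0,0,0],[55,0,0,0,0],[55,0,0,0,0],[55,0,0,-0.15,0],[55,0,0,0,0]]'
python3 - <<'E'
from h import *
p,d=imaging.camera("side"); P=cloud("side",d).reshape(-1,3); t=readout.state()["tool_pos"]; print(t)
c,s=np.cos(.133),np.sin(.133); X=P[:,0]-t[0];Y=P[:,1]-t[1]; u=X*c+Y*s; v=-X*s+Y*c
for z in np.arange(0,.05,.003):
    m=(abs(P[:,2]-z)<.0015)&(abs(v)<.014)&(abs(u)>.024)&(abs(u)<.045); print("%.3f"%z,(m&(u<0)).sum(),(m&(u>0)).sum())
E
```

```text
time_s: 17.2
tool_pos: [0.4432, -0.0767, -0.0008]
orientation: [-3.141, -0.0, 1.704]
force: [-0.7, 0.3, 0.5]
gripper_width: 0.598
grip_force: 0.0
[ 0.44324861 -0.07665727 -0.00069468]
0.000 57 53
0.003 7 5
0.006 0 0
0.009 0 0
0.012 0 0
0.015 0 0
0.018 2 2
0.021 2 10
0.024 8 9
0.027 11 9
0.030 5 11
0.033 13 11
0.036 11 11
0.039 10 10
0.042 8 11
0.045 14 11
0.048 8 9
```

```bash
python3 -m jog '[[55,0,0,-0.2,0],[55,0,0,-0.2,0],[55,0,0,-0.08,0],[55,0,0,0,0],[30,0,0,0,0],[30,0,0,0,0],[30,0,0,0,0],[30,0,0,0,0]]';python3 -m jog '[[30,0,0,0,0],[30,0,0,0,0]]'
```

```text
time_s: 18.05
tool_pos: [0.4437, -0.0767, -0.0123]
orientation: [3.141, 0.0, 1.704]
force: [1.2, -1.0, 0.1]
gripper_width: 0.382
grip_force: 30.0
time_s: 18.25
tool_pos: [0.4436, -0.0767, -0.0123]
orientation: [3.141, 0.0, 1.704]
force: [-0.3, 1.1, 1.0]
gripper_width: 0.384
grip_force: 30.0
```

```bash
python3 -m jog '[[30,0,0,0.8,0],[30,0,0,1,0],[30,0,0,1,0],[30,0,0,0.4,0],[30,0.5,-0.2,0,0],[30,0.9,-0.4,0,0],[30,0.9,-0.4,0,0],[30,0.9,-0.4,0,0]]';python3 -m jog '[[30,0.9,-0.4,0,0],[30,0.9,-0.4,0,0],[30,0.9,-0.4,0,0],[30,0.9,-0.4,0,0],[30,0.9,-0.4,0,0],[30,0.44,-0.25,0,0],[30,0,0,0,0],[30,0,0,0,0]]'
```

```text
time_s: 19.05
tool_pos: [0.5243, -0.1126, 0.066]
orientation: [-3.14, -0.0, 1.704]
force: [0.3, 0.1, -0.7]
gripper_width: 0.38
grip_force: 30.0
time_s: 19.85
tool_pos: [0.646, -0.1677, 0.0655]
orientation: [-3.139, -0.001, 1.704]
force: [-0.9, 0.4, -2.0]
gripper_width: 0.379
grip_force: 30.0
```

Run:
```python
from h import *
print(readout.state()["tool_pos"], readout.state()["gripper_width"])
p,d=imaging.camera("side"); cv2.imwrite("pics/s4.png",cv2.resize(p[60:260,240:460],None,fx=3,fy=3))
```

```text
[ 0.64599236 -0.16774286  0.06550268] 0.37858986298602526
```

View pics/s4.png

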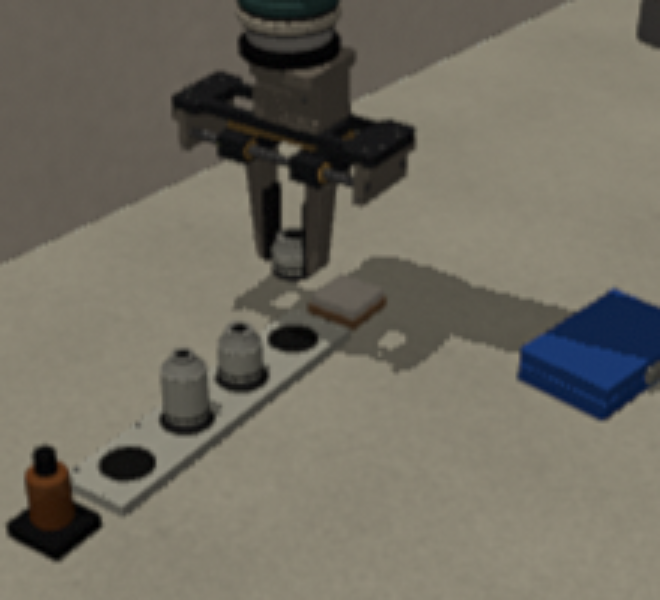

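Objective a is held upright at (290,255) above the far disc at (292,338). Lowering it now.

```bash
python3 -m jog '[[30,0.03,0,-0.8,0],[30,0,0,-0.8,0],[30,0,0,-0.5,0],[30,0,0,-0.2,0],[30,0,0,-0.1,0],[30,0,0,-0.05,0],[30,0,0,-0.05,0],[30,0,0,0,0]]';python3 -m jog '[[30,0,0,-0.04,0],[30,0,0,-0.04,0],[30,0,0,0,0]]'
```

```text
time_s: 20.7
tool_pos: [0.6481, -0.168, 0.0056]
orientation: [3.141, 0.0, 1.704]
force: [0.0, -0.1, -0.8]
gripper_width: 0.381
grip_force: 30.0
time_s: 21.0
tool_pos: [0.6477, -0.168, 0.003]
orientation: [-3.142, 0.0, 1.704]
force: [-0.6, -1.0, -1.4]
gripper_width: 0.38
grip_force: 30.0
```

```bash
python3 -m jog '[[30,0,0,-0.05,0],[30,0,0,-0.05,0],[30,0,0,0,0]]';python3 -m jog '[[30,0,0,-0.04,0],[30,0,0,0,0]]'
```

```text
time_s: 21.3
tool_pos: [0.6476, -0.1679, 0.0003]
orientation: [-3.141, -0.0, 1.704]
force: [-0.0, 0.1, -2.8]
gripper_width: 0.384
grip_force: 30.0
time_s: 21.5
tool_pos: [0.6479, -0.1679, -0.0002]
orientation: [3.141, 0.0, 1.704]
force: [-0.6, -0.6, 0.7]
gripper_width: 0.38
grip_force: 30.0
```

```bash
python3 -m jog '[[30,0,0,-0.02,0],[50,0,0,0,0],[70,0,0,0,0],[80,0,0,0,0],[80,0,0,0.6,0],[80,0,0,1,0],[80,0,0,1,0],[80,0,0,1,0]]';python3 -m jog '[[80,0,0,1,0],[80,-0.5,0.9,0.3,0],[80,-0.6,1,0,0],[80,-0.6,1,0,0],[80,-0.6,1,0,0],[80,-0.6,1,0,0],[80,-0.6,1,0,0],[80,-0.6,1,0,0]]';python3 -m jog '[[80,-0.6,1,0,0],[80,-0.6,1,0,0],[80,-0.6,1,0,0],[80,-0.6,1,0,0],[80,-0.6,1,0,0],[80,-0.6,1,0,0],[80,-0.6,0.8,0,0],[80,0,0,0,0]]'
python3 - <<'E'
from h import *
for n in("top","side"):
    p,d=imaging.camera(n)
    objs(n,d,dict(d=(.4355,.18,.075),a=(.647,-.168,.045),c=(.628,-.029,.073),b=(.638,-.0985,.059)),zmin=.02)
E
```

```text
time_s: 22.3
tool_pos: [0.648, -0.1678, 0.0911]
orientation: [3.141, 0.0, 1.704]
force: [0.9, -1.5, 0.1]
gripper_width: 0.872
grip_force: 0.0
time_s: 23.1
tool_pos: [0.545, 0.0056, 0.1228]
orientation: [3.14, 0.001, 1.704]
force: [0.2, 0.4, -0.6]
gripper_width: 0.87
grip_force: 0.0
time_s: 23.9
tool_pos: [0.4386, 0.1777, 0.1228]
orientation: [3.14, -0.001, 1.71]
force: [0.5, 0.2, -0.1]
gripper_width: 0.868
grip_force: 0.0
top d 2669 zmax 0.5581 tip 62 [0.436  0.1777] mid [0.4353 0.1777]
top a 238 zmax 0.0485 tip 140 [ 0.6459 -0.1692] mid [ 0.6461 -0.1694]
top c 290 zmax 0.0759 tip 79 [ 0.6263 -0.0295] mid [ 0.6268 -0.0294]
top b 263 zmax 0.0633 tip 108 [ 0.6364 -0.098 ] mid [ 0.6366 -0.0972]
side d 1610 zmax 0.5308 tip 61 [0.4354 0.1819] mid [0.4347 0.183 ]
side a 180 zmax 0.0468 tip 69 [ 0.6465 -0.1654] mid [ 0.6468 -0.1659]
side c 3 zmax 0.0623 tip 0 None mid None
side b 93 zmax 0.0622 tip 57 [ 0.6374 -0.0941] mid [ 0.639  -0.0964]
```

```bash
python3 -m jog '[[80,-0.1,0.08,-1,0],[80,0,0,-1,0],[80,0,0,-1,0],[80,0,0,-0.8,0],[80,0,0,-0.5,0],[80,0,0,-0.1,0],[30,0,0,0,0],[30,0,0,0,0]]';python3 -m jog '[[30,0,0,0,0],[30,0,0,0,0],[30,0,0,0,0],[30,0,0,0,0],[30,0,0,0,0],[30,0,0,0,0]]'
```

```text
time_s: 24.8
tool_pos: [0.4387, 0.1767, 0.0124]
orientation: [3.14, -0.0, 1.704]
force: [0.6, 0.5, -1.3]
gripper_width: 0.722
grip_force: 0.0
time_s: 25.4
tool_pos: [0.4378, 0.1766, 0.0118]
orientation: [3.141, 0.0, 1.704]
force: [-0.8, -1.0, 3.4]
gripper_width: 0.383
grip_force: 30.0
```

```bash
python3 -m jog '[[30,0,0,0.8,0],[30,0,0,1,0],[30,0,0,1,0],[30,0,0,0.6,0],[30,0.5,-0.4,0,0],[30,0.9,-0.7,0,0],[30,0.9,-0.7,0,0],[30,0.9,-0.7,0,0]]';python3 -m jog '[[30,0.9,-0.7,0,0],[30,0.9,-0.7,0,0],[30,0.9,-0.7,0,0],[30,0.9,-0.7,0,0],[30,0.45,-0.28,0,0],[30,0,0,0,0],[30,0,0,0,0]]'
```

```text
time_s: 26.2
tool_pos: [0.5184, 0.1119, 0.0951]
orientation: [-3.14, 0.001, 1.704]
force: [-0.0, 0.5, -3.7]
gripper_width: 0.384
grip_force: 30.0
time_s: 26.9
tool_pos: [0.6176, 0.0379, 0.0955]
orientation: [-3.139, -0.001, 1.705]
force: [0.6, 0.7, -3.6]
gripper_width: 0.384
grip_force: 30.0
```

```bash
python3 -m jog '[[30,0.04,-0.04,-0.8,0],[30,0,0,-0.8,0],[30,0,0,-0.6,0],[30,0,0,-0.3,0],[30,0,0,-0.1,0],[30,0,0,-0.05,0],[30,0,0,-0.05,0],[30,0,0,0,0]]';python3 -m jog '[[30,0,0,-0.04,0],[30,0,0,-0.04,0],[30,0,0,0,0]]'
```

```text
time_s: 27.7
tool_pos: [0.6204, 0.0361, 0.0296]
orientation: [3.141, 0.0, 1.704]
force: [0.1, -0.7, -2.6]
gripper_width: 0.387
grip_force: 30.0
time_s: 28.0
tool_pos: [0.62, 0.036, 0.0271]
orientation: [-3.142, 0.0, 1.704]
force: [0.0, -0.6, -3.9]
gripper_width: 0.387
grip_force: 30.0
```

```bash
python3 -m jog '[[30,0,0,-0.05,0],[30,0,0,-0.05,0],[30,0,0,0,0]]';python3 -m jog '[[30,0,0,-0.03,0],[30,0,0,0,0]]'
```

```text
time_s: 28.3
tool_pos: [0.6198, 0.036, 0.0243]
orientation: [-3.141, 0.0, 1.704]
force: [0.0, 1.2, -3.0]
gripper_width: 0.391
grip_force: 30.0
time_s: 28.5
tool_pos: [0.6201, 0.0361, 0.0239]
orientation: [3.141, 0.0, 1.704]
force: [-0.7, 0.2, -1.9]
gripper_width: 0.384
grip_force: 30.0
```

```bash
python3 -m jog '[[30,0,0,-0.04,0],[30,0,0,0,0],[50,0,0,0,0],[70,0,0,0,0],[80,0,0,0,0],[80,0,0,0.6,0],[80,0,0,1,0],[80,0,0,1,0]]';python3 -m jog '[[80,0,0,1,0],[80,0,0,1,0],[80,-1,0,0,0],[80,-1,0,0,0],[80,-1,0,0,0],[80,-1,0,0,0],[80,-1,0,0,0],[80,0,0,0,0]]'
python3 - <<'E'
from h import *
for n in("top","side"):
    p,d=imaging.camera(n); cv2.imwrite(f"pics/{n}5.png",p)
    objs(n,d,dict(d=(.619,.04,.087),a=(.647,-.168,.045),c=(.628,-.029,.073),b=(.638,-.0985,.059)),zmin=.02)
E
```

```text
time_s: 29.3
tool_pos: [0.62, 0.0363, 0.0893]
orientation: [-3.142, -0.0, 1.704]
force: [0.3, -0.5, 0.3]
gripper_width: 0.866
grip_force: 0.0
time_s: 30.1
tool_pos: [0.4924, 0.036, 0.1387]
orientation: [-3.141, 0.002, 1.705]
force: [-0.2, -0.0, -0.2]
gripper_width: 0.866
grip_force: 0.0
top d 0  tip 0 None mid None
top a 236 zmax 0.0482 tip 136 [ 0.6461 -0.1688] mid [ 0.6464 -0.1691]
top c 290 zmax 0.0762 tip 80 [ 0.6268 -0.0298] mid [ 0.6269 -0.0305]
top b 265 zmax 0.0625 tip 107 [ 0.6365 -0.0986] mid [ 0.6352 -0.0983]
side d 458 zmax 0.2901 tip 35 [0.6173 0.0414] mid [0.6185 0.042 ]
side a 28 zmax 0.0459 tip 6 [ 0.6591 -0.1625] mid [ 0.6601 -0.1629]
side c 347 zmax 0.0756 tip 48 [ 0.6266 -0.0255] mid [ 0.6277 -0.0254]
side b 249 zmax 0.0609 tip 54 [ 0.6372 -0.0951] mid [ 0.6371 -0.0964]
```

View pics/top5.png

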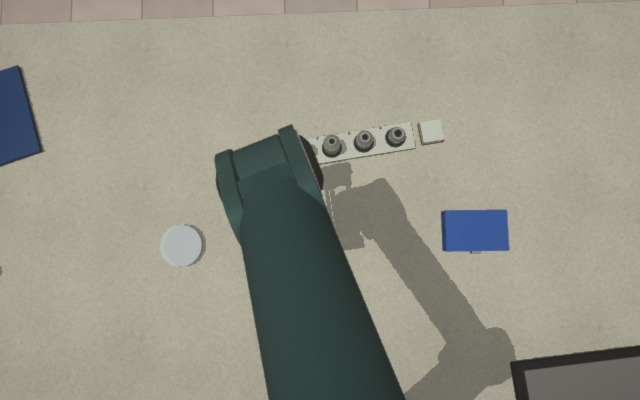

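View pics/side5.png

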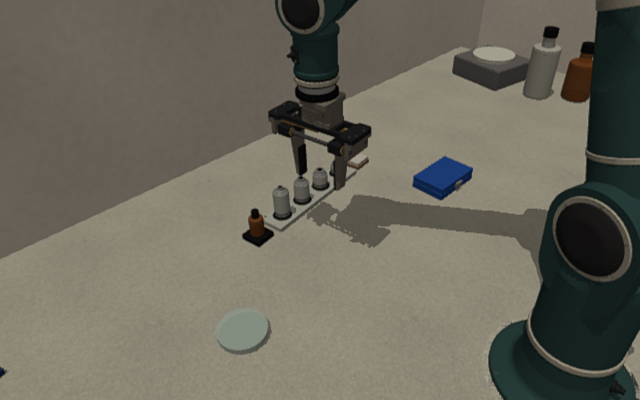

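All four objectives stand in order on their discs. In the side view d is at (282,203) next to the bottle, then c at (302,190) and b at (320,178). In the top view a is at (396,135). The slide box (476,230) and dish (181,246) are unmoved, and the gripper is clear.

```bash
python3 -c "
from rig import env; print(env.sign_off())"
```

```text
the job is handed in; nothing more can be done
None
```

All four objectives are lined up by length on their discs, longest beside the oil bottle, each within about 4 mm of its disc centre by camera; nothing was dropped or tipped, the slide box and petri dish show no movement, and the job is handed in (sign-off returned no verdict).

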